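# Dock the dial compass on its sloping helm rest

## Robot

A 7-joint arm with a two-finger parallel gripper is mounted at the origin on the work surface. World frame = base frame: x ahead of the robot, y to its left, z up, the work surface at z = 0. Lengths are in mm, angles in rad, forces in N, time in s.
With the tool pointing down it reaches from about 425 to 925 mm from the base axis. Payload 6.8 kg.
Tool frame: the origin (TCP) lies midway between the tips of the shut fingers; the grasp point (between the pads) lies manip.tcp_to_grasp behind it (manip.tcp_to_grasp is the distance from the TCP to the grasp point, in mm); z points along the fingers, y is the direction in which the jaws open and shut (so a half turn about z gives the same grasp; the last joint's range is limited). The gripper opens to 88 mm and grips with 3 to 60 N. Pads are 20 mm wide; open, the fingers measure 115 mm over their backs; the gripper's body (75 mm by 178 mm) begins 61 mm behind the grasp point.
Start: joints at [1.178, 0.477, 0.022, 1.555, -0.011, 1.109, -0.083], TCP at [189.661, -647.824, 222.664] pointing down, gripper open.
Joint ranges: [-2.96, 2.96], [-0.34, 2.1], [-1.41, 1.46], [0.24, 2.44], [-1.37, 4.51], [0.17, 1.92], [-2.96, 2.96]. Speed limits (rad/s): [2.39, 2.39, 3.14, 3.14, 3.14, 3.14, 3.14].

## Interface

Orientations are given as a unit quaternion [w, x, y, z].
In Python, from plant import manip gives the robot as it stands. The module is installed in compiled form; this text tells all that it offers.
- The arm moves only by the tool jog_arm, never from a script. Its argument "increments" is one flat list of numbers, 7 for each row, row after row: the shift along the tool's x, y, z in mm, then the turn, a rotation vector about the tool's x, y, z in rad, then the opening, from -1 (shut) to 1 (fully open), so that 0 is half open. In form: [tx, ty, tz, wx, wy, wz, hand, tx, ty, tz, wx, wy, wz, hand, ...]. A call has exactly 8 rows; each row shifts and turns the pose as measured when the row begins, along the tool's axes as they then stand; what a row does not reach is not made up. A row lasts 1/10 s, in which the tool goes at most 50 mm and 8.59 degrees, less where a joint would pass 70% of its speed; a pose out of reach is approached as far as the arm can. A call with a gripper value outside its range is refused whole. The fingers move at their own pace and stop on an object; "squeeze" is the grip in N (left out, the last holds). Time passes only in rows, so rows that do not move let the fingers close, or fill a call up. It gives the time, the measured TCP pose, the force and the opening at its end, in the units of the state.
- manip.read_state(): the state, without advancing time (a new reading comes with each control period).
- manip.camera(name): name is "side" or "top"; returns (picture, depth): 400x640x3 uint8, red, green, blue; 400x640 float32, mm along the optical axis (not along the pixel's ray), 0 where there is no reading.
- manip.camera_params(name): a dict with "fx", "fy", "cx", "cy" (pixels), "position" and "attitude" of the camera in the world. Camera axes: x right, y up, looking along -z (the intrinsics and any distortion apply to the point x, -y, -z); pixel columns grow to the right and rows downward; lengths in mm; the calibration is good to about 2 mm. A picture is of the moment at which its call begins. camera_params takes no time and is no camera call.
- manip.close_job(): hands the job in, once; it reports no verdict.
The state is a dict: "clock": time; "qpos": joint angles; "qvel": joint speeds; "joint_efforts": joint torques, N m; "tcp_pos": TCP position; "ee_rot": TCP orientation; "wrist_force": force on the tool from outside, world axes, zero at the start; "moment": the same for the moment, N m; "opening": finger opening in mm.
Only numpy, scipy, OpenCV 4.12 (cv2) and the standard library are available. Lean on these libraries where they do the work, as an engineer would, in place of code of your own. Each camera call takes 0.05 s, during which the arm holds its last target. There are 200 camera calls.

## Task

Put the dial compass away in its sloping dock: lay it gently on the slope a little above the low corner, let go so that it slides down by itself against the fence and the sprung bar, then press it down the slope until the little catch pops up behind it, and leave it held there. Feel your way: press firmly enough to beat the spring but do not ram the compass or the dock, and leave the other things on the chart table where they are.

Things in the scene. Friction and masses are not known exactly. Their poses are not given: they have to be found in the camera images.
- compass: dial compass, loose, 0.48 to 0.66 kg: dark flat base plate 100 x 70 x 8 mm (x along the long side), on its middle a square bright aluminium housing 46 x 46 x 22 mm, square to the plate, its top 30 mm above the underside, and on that a round turning dial 41 mm across, 5 mm thick. Origin: centre of the plate's underside; z out of the dial face. Either end may go first. Starts flat on the table
- dock: sloping dock, screwed to the table: teak wedge on a foot 168 x 118 mm, about 110 mm high at its far right corner. Origin: on the table, near the middle of the foot; x to its high far side, y to its fence side (left seen from the robot)
- cradle: slippery white sheet (friction about 0.12, thin foam under it) on the dock's slope, fixed. Origin on its surface at the low corner of fence and ledge; x up the slope along the fence (26 deg above level), y into the fence, z out of the surface; the sheet lies at negative y and sinks 15 deg towards the fence. Surface: x = -19 to 140, y = -83 to 8 mm. Fence: aluminium, 9 mm high, 8 mm thick, inner face at y = 0
- home (a point): where the compass's origin lies when held home by the catch, at the middle setting of the dock: x = 51.6, y = -35, z = 0 mm of the cradle; axes as the cradle's; compass long side along x, one long edge against the fence. The dock's ledge and catch are one adjusting slide, clamped anywhere from 8 mm lower to 4 mm higher on the slope than this; how it is set is not reported
- bar (a joint): rubber-faced sprung bar above the ledge, 46 mm wide, 6 mm high. 0 = out: a compass lying on it has its origin at x = 62.1, y = -35 mm of the cradle. Grows as the compass is pushed down the slope. Resists with 7 N at once and 0.12 N more per mm, until the compass meets the ledge (rubber-faced, 9 mm high), a firm stop 1.6 mm beyond where the catch pops up (6.5 to 18.5 mm down from where it lies on the bar)
- catch (a joint): polished steel pop-up catch, a wedge 16 x 16 mm standing 6 mm out of the slope, its square lower face at x = about 101.6, middle at y = -35 mm of the cradle (moves with the adjusting slide), ramp above. 0 = up, 0.0065 = sunk. A light spring (under 1 N) lifts it; the compass lying over it sinks it; it pops up behind the compass's upper edge when that is past. Anything over it keeps it down
- stopper: bystander: green glass bottle stopper 34 mm across, 48 mm tall, standing on its head
- fid: bystander: stainless fid, a lying cone 150 mm long, 18 mm across at the butt, point to +x; origin on the table under about its middle
- spike_handle: bystander: turned wooden marlinspike handle, lying, 95 mm long, 29 mm across
- dividers: bystander: brass chart dividers, lying, 160 mm long, 6 mm thick
- parallel_rule: bystander: wooden parallel rule, lying, 320 x 60 x 7 mm, long side along y
- mug: bystander: blue mug, 80 mm across, 92 mm tall
- torch: bystander: black torch standing on its head, 38 mm across, 112 mm tall
Things that resemble listed ones, but are neither listed nor needed, are in the scene too. Leave any turquoise look-alike of the dock alone. What is shaped like the compass but green is not meant.

How it is judged (in metres and radians):
On the way:
1. the compass, let go, has slid down to lie by itself in the corner: flat on the slope over the pressed-in catch, within 3 mm of the fence and of the sprung bar, at rest (x of compass in the frame of cradle below 0.0651 m and value of joint bar below 0.0015 m and y of compass in the frame of cradle above -0.038 m and z of compass in the frame of cradle below 0.002 m and angle between the x axis of compass and the x axis of cradle, either way round below 0.06 rad and value of joint catch above 0.004 m and contact force between compass and the arm below 0.05 N and contact force between compass and the fingers below 0.05 N and linear speed of compass below 0.01 m/s), for 0.2 s.
At the end, for the whole second after the job is handed in: the compass lies flat in the corner of the dock, long edge within 2 mm of the fence and square to it, lower edge holding the sprung bar in by at least 2 mm, the catch more than half up behind its upper edge, at rest and let go (x of compass in the frame of cradle below 0.058 m and value of joint bar above 0.002 m and y of compass in the frame of cradle between -0.037 and -0.033 m and z of compass in the frame of cradle below 0.002 m and angle between the x axis of compass and the x axis of cradle, either way round below 0.04 rad and angle between the z axis of compass and the z axis of cradle, either way round below 0.04 rad and value of joint catch below 0.003 m and linear speed of compass below 0.01 m/s); the robot touches nothing.
It fails at once if the compass is rammed against the bar, ledge or catch with more than 25 N (contact force between compass and dock above 25 N).
It fails at once if the compass is pressed on the sloping sheet or fence with more than 45 N (contact force between compass and cradle above 45 N).
It fails at once if the robot pushes on the dock with more than 20 N (contact force between any of the fingers, the arm and dock above 20 N or contact force between any of the fingers, the arm and cradle above 20 N).
It fails at once if another thing on the table is shifted by more than 30 mm (distance of any of stopper, fid, spike_handle, dividers, parallel_rule, mug, torch from where it was at the start of the episode above 0.03 m).
It also fails if it takes over 67 s, if anything falls off the work surface, if the arm or the gripper's body presses on something with over 40 N, if the wrist force passes 120 N, or if a joint passes its speed limit or range.

## Working session

There is one attempt and no reset: what is moved stays moved. The work goes in short steps, Python scripts to look and compute and a tool call to move; the robot and the scene stay as the last step left them, time stands still between calls to the robot, and variables do not carry over. Pictures are saved under pics/ and viewed, about 8 in all and at most 12, crops included, and the job is handed in when it is done.

Besides the shell and the picture viewer there is one more tool, called after ">>>" in YAML: its name, and indented under it one key for each argument. jog_arm: Moves the arm, as the interface text tells. Its arguments: {"type":"object","properties":{"increments":{"type":"array","items":{"type":"number"}},"squeeze":{"type":"number"}},"required":["increments"]}

```bash
mkdir -p pics; ls; python3 - <<'E'
from plant import manip
import cv2,numpy as np
print(manip.read_state(), manip.tcp_to_grasp)
for n in("top","side"):
    p,d=manip.camera(n); cv2.imwrite(f"pics/{n}0.png",p[:,:,::-1]); np.save(f"{n}0.npy",d); print(n,manip.camera_params(n))
E
```

```text
pics
{'clock': 0.0, 'qpos': array([ 1.17787141,  0.4777566 ,  0.0223257 ,  1.55645037, -0.01149964,
        1.1092911 , -0.0831168 ]), 'qvel': array([ 0.0001324 , -0.00105215, -0.00153579,  0.00099742,  0.00030407,
        0.00112133, -0.00041957]), 'joint_efforts': array([ 2.57414058e-04, -5.82852638e+01,  1.53496519e+00, -2.72614574e+01,
       -5.42630965e-02,  1.69373432e-02,  1.70696026e-04]), 'tcp_pos': array([ 189.49186811, -647.22831216,  221.71107722]), 'ee_rot': array([-8.68738362e-04,  9.89874844e-01,  1.41940138e-01, -1.87524776e-04]), 'wrist_force': array([-0.07603628, -0.24863613,  0.34251118]), 'moment': array([ 0.01161967, -0.0351366 , -0.07469896]), 'opening': 87.67234077900355} 18.700000000000003
top {'fx': 495.61825050862967, 'fy': 495.61825050862967, 'cx': 318.95675673296415, 'cy': 204.32754019149195, 'position': array([ 418.53054336,   -3.3546017 , 1512.74568433]), 'attitude': array([ 0.71518701,  0.02975574, -0.02777342, -0.69774693])}
side {'fx': 392.9962753101087, 'fy': 392.9962753101087, 'cx': 318.3207301004395, 'cy': 191.81677641127078, 'position': array([ 461.57054074, -806.53979517,  575.82954978]), 'attitude': array([ 0.8763063 ,  0.48060259, -0.02370389, -0.02337822])}
```

View pics/top0.png

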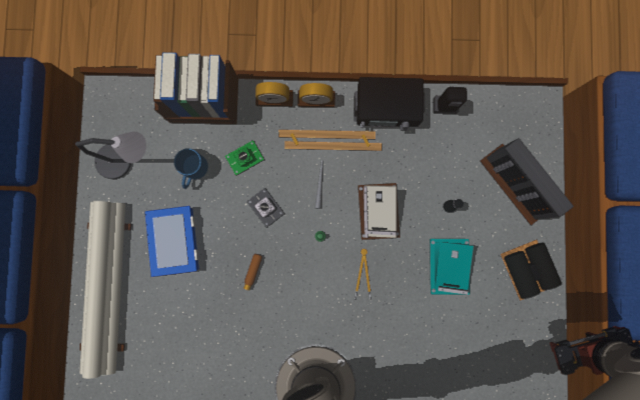

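View pics/side0.png

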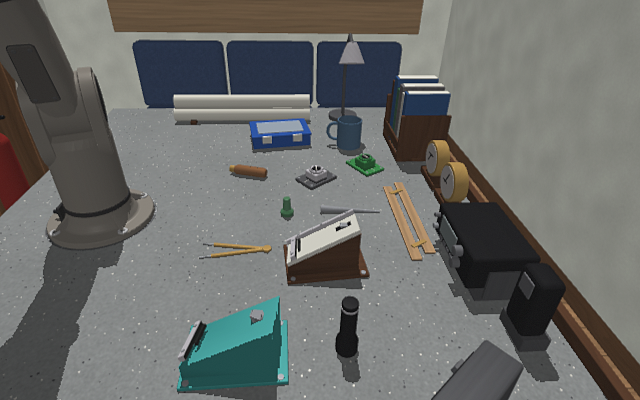

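Top view: the loose compass (dark plate, bright housing) is at about (265,208). The green look-alike is at (245,157). The teak dock with the white sheet is at (379,210), and the turquoise look-alike dock is at (451,266). I'll confirm the compass and the dock in one enlarged crop.

```bash
cat > h.py <<'E'
import numpy as np,cv2
from scipy.spatial.transform import Rotation as R
from plant import manip
def rot(q): return R.from_quat(np.roll(np.asarray(q,float),-1))
def cloud(n,d):
    c=manip.camera_params(n); v,u=np.mgrid[0:400,0:640]
    P=np.stack([(u-c["cx"])/c["fx"]*d,-(v-c["cy"])/c["fy"]*d,-d],-1)
    return P@rot(c["attitude"]).as_matrix().T+c["position"]
def proj(n,P):
    c=manip.camera_params(n); p=(np.atleast_2d(P)-c["position"])@rot(c["attitude"]).as_matrix()
    return np.stack([c["cx"]+c["fx"]*p[:,0]/-p[:,2],c["cy"]-c["fy"]*p[:,1]/-p[:,2]],-1)
E
python3 - <<'E'
from h import *
t=cv2.imread("pics/top0.png"); s=cv2.imread("pics/side0.png")
a=cv2.resize(t[180:240,235:295],(400,400),interpolation=cv2.INTER_CUBIC)
b=cv2.resize(t[175:245,350:420][:,:],(400,400),interpolation=cv2.INTER_CUBIC)
c=cv2.resize(s[200:290,270:382],(400,321),interpolation=cv2.INTER_CUBIC)
e=cv2.resize(s[155:195,288:344],(400,286),interpolation=cv2.INTER_CUBIC)
out=np.zeros((600,800,3),np.uint8)
out[:300,:400]=cv2.resize(a,(400,300)); 
im=np.vstack([np.hstack([a,b]),np.hstack([e[:200*1+86],c[:286]])]); im=cv2.resize(im,(686,588)); cv2.imwrite("pics/crop1.png",im)
for n in("top","side"):
    d=np.load(n+"0.npy"); P=cloud(n,d); np.save(n+"P.npy",P)
P=np.load("topP.npy")
print("compass plate/housing"); 
for r in range(186,230,4): print(r,[int(x) for x in P[r,244:288:3,2]])
print(P[208,265],P[210,378])
for r in range(180,244,4): print(r,[int(x) for x in P[r,354:404:3,2]])
E
```

```text
compass plate/housing
186 [-3, 1, 0, 1, -6, 3, -2, 0, -1, -5, -4, 3, 0, -6, -4]
190 [7, 0, -5, -6, 0, 0, 9, 5, 1, -7, -4, -1, -7, -4, 1]
194 [3, -1, -2, -4, 4, 3, 8, 10, 7, 2, -4, -4, -4, -2, -8]
198 [-9, 0, 2, 0, 13, 7, 6, 28, 2, 4, -2, -2, -1, -2, 0]
202 [-5, 8, 12, 5, 5, 31, 32, 36, 35, 4, 3, 0, -3, 0, -1]
206 [-4, -4, 3, 2, 30, 32, 30, 34, 35, 25, 7, 14, 1, -3, -5]
210 [0, 2, -3, 2, 5, 34, 35, 34, 30, 31, 6, 3, 4, -3, 1]
214 [0, 7, 3, -5, 6, 6, 27, 28, 4, 6, 3, 6, 7, 0, 3]
218 [-4, 0, -6, 0, -2, 1, 7, 8, 5, 6, 6, 3, -4, -3, -6]
222 [-3, 1, 2, 5, -3, -2, 4, 3, 8, 6, 3, -3, -6, -7, 0]
226 [4, -2, 0, -6, 0, -1, -2, 12, -3, 0, 1, 0, 0, -6, -4]
[524.16287899 163.55111655  32.87915807] [ 524.00517272 -170.80607263   66.97371644]
180 [1, -3, -1, -2, 0, -9, 1, -4, 2, 6, -1, 2, 2, 0, -1, -1, -1]
184 [-5, -3, 6, 0, -5, -1, 9, 3, 4, 6, 9, 7, 8, 17, 1, 3, 0]
188 [-2, -4, 0, 98, 93, 86, 88, 97, 93, 95, 98, 100, 104, 108, -4, 3, -4]
192 [-2, 0, 6, 82, 86, 85, 86, 88, 88, 89, 96, 98, 101, 96, 8, 3, -1]
196 [1, 0, 5, 35, 75, 78, 81, 86, 92, 92, 87, 88, 93, 96, 0, -1, -2]
200 [-1, -6, 5, 32, 80, 64, 76, 77, 73, 82, 79, 82, 88, 90, 7, -3, 5]
204 [-6, 4, 13, 23, 70, 69, 70, 73, 75, 77, 75, 81, 77, 90, 7, -2, -1]
208 [-1, 2, 8, 11, 72, 61, 65, 61, 70, 73, 69, 70, 76, 76, 3, -11, -6]
212 [-6, 0, 5, 4, 58, 54, 59, 56, 57, 67, 66, 72, 70, 74, 1, -1, 0]
216 [2, -1, 4, 9, 62, 47, 49, 55, 57, 55, 59, 58, 68, 68, 3, 0, 1]
220 [0, -8, 7, 6, 54, 44, 42, 52, 55, 49, 55, 57, 60, 67, 9, -2, -2]
224 [-3, 1, 13, 6, 42, 35, 43, 46, 38, 53, 58, 56, 1512, 63, 7, -9, -3]
228 [-3, -2, 4, 12, 43, 37, 39, 44, 48, 55, 47, 44, 49, 46, 7, -3, -7]
232 [-2, -4, 2, 3, 34, 35, 39, 39, 47, 48, 49, 49, 56, 51, 10, -6, 4]
236 [-6, 0, -1, 8, 30, 20, 23, 28, 26, 34, 31, 33, 41, 37, 4, 14, 0]
240 [0, -5, 1, 0, 0, 0, 1, -2, -6, 1, -2, 0, 1, -5, 3, 1, 0]
```

View pics/crop1.png

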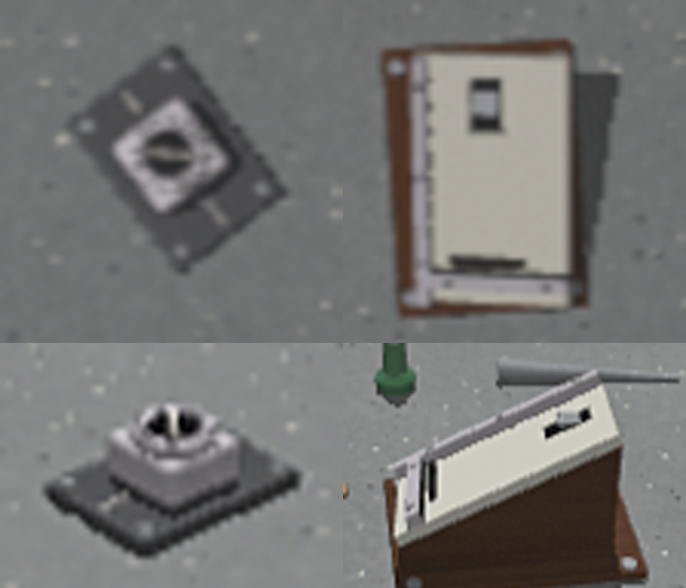

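The crop confirms the target: dark plate and bright housing, not green. In the dock crop, the fence is on the left, the bar slot is low and the catch is high. Next I'll fit both poses from the corners I read off.

```bash
cat >> h.py <<'E'
def CR(yaw): return R.from_euler('ZYX',[yaw,-np.radians(26),-np.radians(15)])
def goal(T,Rt,n=None):
    """print tool-frame shift & rotvec from present to target"""
    s=manip.read_state(); R0=rot(s["ee_rot"])
    print("clock %.1f"%s["clock"],"tcp",s["tcp_pos"].round(1),"F",s["wrist_force"].round(1),"open %.1f"%s["opening"])
    print("shift tool",R0.inv().apply(T-s["tcp_pos"]).round(1),"rotvec tool",(R0.inv()*Rt).as_rotvec().round(3),"q",s["qpos"].round(2))
E
cat > fit.py <<'E'
from h import *
from scipy.optimize import least_squares
f=lambda q,k,o,c:(np.array(q,float)-o+.5)/k-.5+c
a=f([[173,47],[70,122],[183,270],[288,190]],5.717,[0,0],[235,180])
b=f([[571,52],[570,305],[427,55],[430,305],[413,55],[413,306]],4.9,[343,0],[350,175])
c=f([[621,440],[400,545]],3.06,[343,343],[270,200])
# compass: corners at z=8
cor=np.array([[50,35,8],[50,-35,8],[-50,-35,8],[-50,35,8]])
cc=cor[[0,3,2,1]]  # picture order top,left,bottom,right
g=lambda p:np.r_[p[:2],0]+R.from_euler('z',p[2]).apply(cor)
best=None
for y0 in(.68,.68+np.pi/2):
  for sh in range(4):
    r=least_squares(lambda p:(proj("top",g(p))[[(i+sh)%4 for i in range(4)]]-a).ravel(),[524,163,y0])
    r2=least_squares(lambda p:(proj("top",g(p))[[(-i+sh)%4 for i in range(4)]]-a).ravel(),[524,163,y0])
    for q in(r,r2):
      if best is None or q.cost<best.cost: best=q
print("compass",best.x,"yaw deg",np.degrees(best.x[2])%180,"resid px",best.fun.round(2))
K=np.array([[140,-83,0],[-19,-83,0],[140,0,9],[-19,0,9],[140,8,9],[-19,8,9]])
h=lambda p,q:p[:3]+CR(p[3]).apply(q)
r=least_squares(lambda p:np.r_[(proj("top",h(p,K))-b).ravel(),(proj("side",h(p,K[:2]))-c).ravel()],[450,-130,30,0])
print("cradle",r.x,"resid",r.fun.round(1))
# depth check on sheet: residual along normal
for n in("top","side"):
    P=np.load(n+"P.npy").reshape(-1,3); Q=CR(r.x[3]).inv().apply(P-r.x[:3])
    m=(Q[:,0]>5)&(Q[:,0]<95)&(Q[:,1]>-75)&(Q[:,1]<-8)&(abs(Q[:,2])<20)
    A=np.c_[Q[m,:2],np.ones(m.sum())]; w=np.linalg.lstsq(A,Q[m,2],rcond=None)[0]
    print(n,m.sum(),"normal median %.1f"%np.median(Q[m,2]),"slopes",w.round(3))
# catch lower face/slot in top picture on the plane z
for nm,X,Y in(("catch low",485,118),("catch top",485,90),("slot low",485,132),("slot top",485,80),("bar",487,263)):
    u=f([X,Y],4.9,[343,0],[350,175])
    for z in(0,6):
        s=least_squares(lambda q:(proj("top",h(r.x,np.array([q[0],q[1],z])))[0]-u),[80,-35]); print(nm,z,s.x.round(1))
E
python3 fit.py
```

```text
Traceback (most recent call last):
  File "fit.py", line 14, in <module>
    r=least_squares(lambda p:(proj("top",g(p))[[(i+sh)%4 for i in range(4)]]-a).ravel(),[524,163,y0])
  File "fit.py", line 14, in <lambda>
    r=least_squares(lambda p:(proj("top",g(p))[[(i+sh)%4 for i in range(4)]]-a).ravel(),[524,163,y0])
                              ~~~~^^^^^^^^^^^^
  File "h.py", line 10, in proj
    c=manip.camera_params(n); p=(np.atleast_2d(P)-c["position"])@rot(c["attitude"]).as_matrix()
ValueError: time passes only in moves, steps and waits
```

```bash
python3 - <<'E'
s=open("h.py").read().replace("manip.camera_params(n)","PAR(n)").replace("def rot(","import functools\n@functools.lru_cache\ndef PAR(n): return manip.camera_params(n)\ndef rot(",1)
open("h.py","w").write(s)
E
python3 fit.py 2>&1 | tail -25
```

```text
compass [528.88043307 164.02130797  -2.45591822] yaw deg 39.28625129583054 resid px [ 0.12 -0.65 -0.11  0.25  0.04  0.26 -0.05  0.13]
cradle [ 4.68183097e+02 -1.45956242e+02  2.52827131e+01  8.35296435e-02] resid [-0.3  0.9 -0.3 -0.3 -0.3  0.5  0.1 -0.5 -0.2  0.4  0.9 -0.8  0.6  0.4
 -0.5 -0.5]
top 645 normal median 4.7 slopes [-0.019  0.01   6.267]
side 588 normal median 5.8 slopes [-0.019  0.011  7.377]
catch low 0 [ 99.6 -33.3]
catch low 6 [101.9 -34.1]
catch top 0 [117.4 -33.5]
catch top 6 [119.6 -34.3]
slot low 0 [ 90.7 -33.2]
slot low 6 [ 93.1 -34. ]
slot top 0 [123.6 -33.6]
slot top 6 [125.8 -34.3]
bar 0 [  5.3 -33.6]
bar 6 [  8.  -34.4]
```

```bash
cat >> fit.py <<'E'
p0=r.x.copy(); nrm=CR(p0[3]).apply([0,0,1]); t0=nrm@(p0[:3]+5.2*nrm)
r=least_squares(lambda p:np.r_[(proj("top",h(p,K))-b).ravel(),(proj("side",h(p,K[:2]))-c).ravel(),(nrm@p[:3]-t0)*1.0],p0)
print("cradle2",r.x,"resid",r.fun.round(1)); np.save("cradle.npy",r.x)
for nm,X,Y in(("catch low",485,118),("slot low",485,132),("bar",487,263)):
    u=f([X,Y],4.9,[343,0],[350,175])
    for z in(0,6):
        s=least_squares(lambda q:(proj("top",h(r.x,np.array([q[0],q[1],z])))[0]-u),[80,-35]); print(nm,z,s.x.round(1))
Rt=R.from_matrix(np.array([[np.sin(best.x[2]+np.pi),-np.cos(best.x[2]+np.pi),0],[np.cos(best.x[2]+np.pi),np.sin(best.x[2]+np.pi),0],[0,0,-1]]).T)
# tool y along compass long side pointing away from the base
Rt=R.from_matrix(np.c_[-np.cross([np.cos(.6857),np.sin(.6857),0],[0,0,1]),[np.cos(.6857),np.sin(.6857),0],[0,0,-1]])
print(Rt.as_matrix().round(2),np.linalg.det(Rt.as_matrix()))
goal(np.array([528.9,164,130]),Rt)
E
python3 fit.py 2>&1 | tail -14
```

```text
-0.9 -1.9 -1.4]
catch low 0 [100.  -32.4]
catch low 6 [102.4 -33.2]
slot low 0 [ 91.1 -32.3]
slot low 6 [ 93.5 -33.1]
bar 0 [  6.  -32.6]
bar 6 [  8.7 -33.3]
Traceback (most recent call last):
  File "fit.py", line 41, in <module>
    Rt=R.from_matrix(np.array([[np.sin(best.x[2]+np.pi),-np.cos(best.x[2]+np.pi),0],[np.cos(best.x[2]+np.pi),np.sin(best.x[2]+np.pi),0],[0,0,-1]]).T)
  File "scipy/spatial/transform/_rotation.pyx", line 1143, in scipy.spatial.transform._rotation.Rotation.from_matrix
ValueError: Non-positive determinant (left-handed or null coordinate frame) in rotation matrix 0: [[ 0.63319516  0.77399217  0.        ]
 [-0.77399217  0.63319516  0.        ]
 [ 0.          0.         -1.        ]].
```

```bash
sed -i '/^Rt=/,$d' fit.py; cat > tgt.py <<'E'
from h import *
def down(yaw): c,s=np.cos(yaw),np.sin(yaw); return R.from_matrix(np.c_[[-s,c,0],[c,s,0],[0,0,-1]])
def crad(): return np.load("cradle.npy")
def slope(p): M=CR(p[3]).as_matrix(); return R.from_matrix(np.c_[M[:,1],M[:,0],-M[:,2]])
def onc(x,y,z,p=None):
    p=crad() if p is None else p; return p[:3]+CR(p[3]).apply([x,y,z])
E
python3 - <<'E'
from tgt import *
print(crad(),slope(crad()).as_matrix().round(2))
goal(np.array([528.9,164,130]),down(.6857))
print(onc(67,-37,0))
E
```

```text
[ 4.67344651e+02 -1.46547744e+02  2.94000011e+01  8.53352715e-02] [[ 0.03  0.9   0.44]
 [ 0.97  0.08 -0.22]
 [-0.23  0.44 -0.87]]
clock 0.1 tcp [ 189.5 -647.3  221.8] F [ 0.1  0.1 -1.1] open 88.2
shift tool [ 553.7 -683.2   92.8] rotvec tool [-1.000e-03 -1.000e-03 -1.972e+00] q [ 1.18  0.48  0.02  1.56 -0.01  1.11 -0.08]
[ 526.20814295 -177.38216372   67.37799361]
```

>>> jog_arm:
  increments: [48,0,0,0,0,-0.09,1,48,0,0,0,0,-0.09,1,48,0,0,0,0,-0.09,1,48,0,0,0,0,-0.09,1,48,0,0,0,0,-0.09,1,48,0,0,0,0,-0.09,1,48,0,0,0,0,-0.09,1,48,0,0,0,0,-0.09,1]

```text
clock: 0.9
tcp_pos: [498.6, -433.4, 215.6]
ee_rot: [-0.003, 0.874, 0.485, -0.004]
wrist_force: [0.8, -0.6, -0.9]
opening: 87.7
```

```bash
python3 -c "
from tgt import *
goal(np.array([528.9,164,130]),down(.6857))"
```

```text
clock 0.9 tcp [ 498.6 -433.4  215.6] F [ 0.8 -0.6 -0.9] open 87.7
shift tool [ 523.2 -289.6   86.8] rotvec tool [-0.01  -0.003 -1.243] q [ 0.78  0.48 -0.22  1.58  0.11  1.11 -0.03]
```

>>> jog_arm:
  increments: [42,-23,0,0,0,-0.09,1,44,-20,0,0,0,-0.09,1,45,-16,0,0,0,-0.09,1,46,-12,0,0,0,-0.09,1,47,-7,0,0,0,-0.09,1,48,-2,0,0,0,-0.09,1,48,2,0,0,0,-0.09,1,48,6,0,0,0,-0.09,1]

```text
clock: 1.7
tcp_pos: [512.2, -34.8, 214.0]
ee_rot: [-0.006, 0.634, 0.773, -0.002]
wrist_force: [1.8, -0.1, -1.0]
opening: 87.9
```

```bash
python3 -c "
from tgt import *
goal(np.array([528.9,164,130]),down(.6857))"
```

```text
clock 1.7 tcp [512.2 -34.8 214. ] F [ 1.8 -0.1 -1. ] open 87.9
shift tool [191.2  56.1  84.6] rotvec tool [-0.008 -0.008 -0.489] q [ 0.41  0.27 -0.54  1.91  0.16  1.01 -0.01]
```

>>> jog_arm:
  increments: [32,9,12,0,0,-0.082,1,31,12,12,0,0,-0.082,1,30,14,12,0,0,-0.082,1,29,16,12,0,0,-0.082,1,27,19,12,0,0,-0.082,1,26,21,12,0,0,-0.082,1,0,0,0,0,0,0,1,0,0,0,0,0,0,1]

```text
clock: 2.5
tcp_pos: [521.6, 179.8, 139.5]
ee_rot: [-0.007, 0.412, 0.911, 0.0]
wrist_force: [-0.7, -0.9, 0.3]
opening: 88.1
```

```bash
python3 -c "
from tgt import *
goal(np.array([528.9,164,60]),down(.6857))
p,d=manip.camera('side');cv2.imwrite('pics/s1.png',cv2.resize(p[110:230,240:400,::-1],(800,600),interpolation=cv2.INTER_CUBIC))
print(proj('side',np.array([[528.9,164,0],[528.9,164,30]])))"
```

```text
clock 2.5 tcp [521.6 179.8 139.5] F [-0.7 -0.9  0.3] open 88.1
shift tool [-17.7  -4.5  79.3] rotvec tool [-0.006 -0.012  0.037] q [ 0.09  0.46 -0.68  1.89  0.34  0.92 -0.02]
[[316.34471071 179.05549691]
 [316.51802209 169.94308973]]
```

View pics/s1.png

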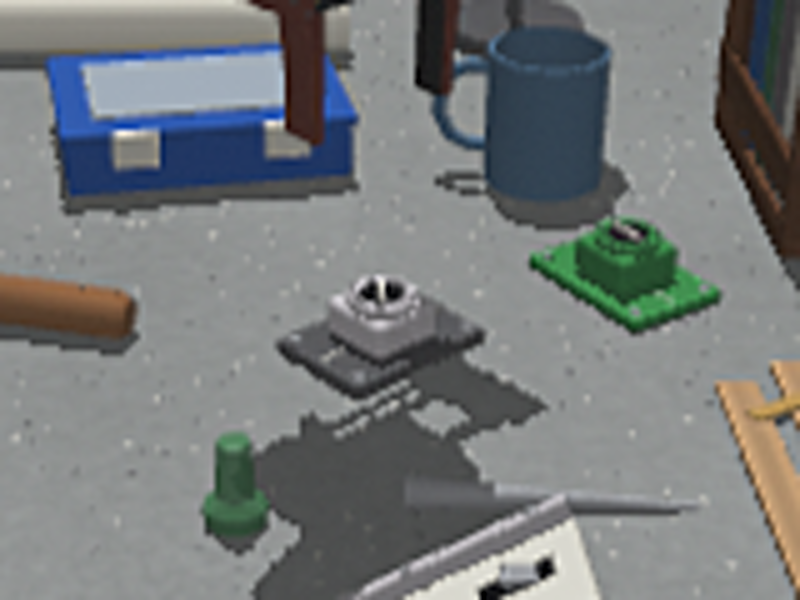

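The compass is at crop (383,290), which is side pixel (316.6,168). That matches the predicted dial top to within 1 px. Next I centre over it and descend.

>>> jog_arm:
  increments: [-9,-2,20,-0.003,-0.006,0.018,1,-9,-2,20,-0.003,-0.006,0.018,1,0,0,20,0,0,0,1,0,0,19,0,0,0,1,0,0,0,0,0,0,1,0,0,0,0,0,0,1,0,0,0,0,0,0,1,0,0,0,0,0,0,1]

```text
clock: 3.35
tcp_pos: [534.9, 153.0, 63.0]
ee_rot: [0.005, 0.437, 0.899, 0.0]
wrist_force: [-0.5, -0.1, -0.4]
opening: 87.8
```

```bash
python3 -c "
from tgt import *
goal(np.array([528.9,164,12]),down(.6857))"
```

```text
clock 3.4 tcp [534.9 153.   63. ] F [-0.5 -0.1 -0.4] open 87.8
shift tool [12.8  1.8 50.9] rotvec tool [ 0.004  0.008 -0.02 ] q [ 0.06  0.56 -0.59  1.94  0.45  0.77 -0.12]
```

>>> jog_arm:
  increments: [12,2,0,0.004,0.008,-0.02,1,0,0,0,0,0,0,1,0,0,0,0,0,0,1,0,0,10,0,0,0,1,0,0,0,0,0,0,1,0,0,10,0,0,0,1,0,0,0,0,0,0,1,0,0,0,0,0,0,1]

```text
clock: 4.15
tcp_pos: [529.3, 165.5, 42.6]
ee_rot: [0.001, 0.427, 0.904, 0.001]
wrist_force: [0.8, -0.1, 0.9]
opening: 88.0
```

```bash
python3 -c "
from tgt import *
goal(np.array([528.9,164,12]),down(.6857))"
```

```text
clock 4.2 tcp [529.3 165.5  42.6] F [ 0.8 -0.1  0.9] open 88.0
shift tool [-0.9 -1.3 30.6] rotvec tool [0.002 0.    0.003] q [ 0.04  0.59 -0.58  1.95  0.47  0.73 -0.14]
```

>>> jog_arm:
  increments: [-1,-1,10,0,0,0,1,0,0,0,0,0,0,1,0,0,9,0,0,0,1,0,0,0,0,0,0,1,0,0,9,0,0,0,1,0,0,0,0,0,0,1,0,0,0,0,0,0,1,0,0,0,0,0,0,1]

```text
clock: 4.95
tcp_pos: [529.1, 163.8, 11.7]
ee_rot: [0.0, 0.427, 0.904, 0.001]
wrist_force: [-0.9, -0.1, 0.3]
opening: 88.0
```

```bash
python3 -c "
from tgt import *
goal(np.array([528.9,164,11]),down(.6857))"
```

```text
clock 5.0 tcp [529.1 163.8  11.7] F [-0.9 -0.1  0.3] open 88.0
shift tool [ 0.3 -0.   0.7] rotvec tool [0.002 0.    0.003] q [ 0.01  0.63 -0.55  1.97  0.51  0.68 -0.17]
```

Good. Now I close with 20 N.

>>> jog_arm:
  increments: [0,0,0,0,0,0,-1,0,0,0,0,0,0,-1,0,0,0,0,0,0,-1,0,0,0,0,0,0,-1,0,0,0,0,0,0,-1,0,0,0,0,0,0,-1,0,0,0,0,0,0,-1,0,0,0,0,0,0,-1]
  squeeze: 22

```text
clock: 5.75
tcp_pos: [530.0, 164.3, 12.5]
ee_rot: [0.001, 0.427, 0.904, 0.002]
wrist_force: [0.4, 0.1, -0.4]
opening: 46.1
```

>>> jog_arm:
  increments: [0,0,-15,0,0,0,-1,0,0,-25,0,0,0,-1,0,0,-25,0,0,0,-1,0,0,-25,0,0,0,-1,0,0,-25,0,0,0,-1,0,0,-20,0,0,0,-1,0,0,0,0,0,0,-1,0,0,0,0,0,0,-1]

```text
clock: 6.55
tcp_pos: [522.5, 160.3, 151.6]
ee_rot: [-0.004, 0.427, 0.904, -0.004]
wrist_force: [-1.5, -0.6, -6.2]
opening: 45.9
```

```bash
python3 -c "
from tgt import *
goal(onc(67,-37,120),slope(crad()))
p,d=manip.camera('side');cv2.imwrite('pics/s2.png',p[:320,150:550,::-1])"
```

```text
clock 6.5 tcp [522.5 160.3 151.6] F [-1.5 -0.6 -6.2] open 45.9
shift tool [-208.5 -236.3  -18.1] rotvec tool [-0.372 -0.387  0.652] q [ 0.12  0.44 -0.67  1.89  0.33  0.94 -0.02]
```

View pics/s2.png

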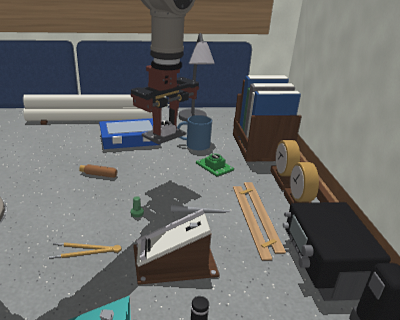

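The compass is in the hand at crop (165,128), and opening and weight agree. Next I plan the carry to a point above the slope.

```bash
cat >> tgt.py <<'E'
def plan(T,Rt,n):
    s=manip.read_state(); R0=rot(s["ee_rot"]); rv=(R0.inv()*Rt).as_rotvec()/n; w=(T-s["tcp_pos"])/n
    for i in range(n): print((R0*R.from_rotvec(rv*i)).inv().apply(w).round(0), end=" ")
    print("\nrv",rv.round(3))
E
python3 -c "
from tgt import *
plan(onc(75,-37,140),slope(crad()),12)"
```

```text
[-17. -20.  -3.] [-18. -19.  -3.] [-19. -17.  -3.] [-20. -16.  -3.] [-21. -15.  -3.] [-22. -14.  -3.] [-23. -12.  -2.] [-24. -11.  -2.] [-24. -10.  -2.] [-25.  -8.  -1.] [-25.  -7.  -0.] [-25.  -6.   0.] 
rv [-0.031 -0.032  0.054]
```

>>> jog_arm:
  increments: [-17,-20,-10,-0.031,-0.032,0.054,-1,-18,-19,-8,-0.031,-0.032,0.054,-1,-19,-17,-5,-0.031,-0.032,0.054,-1,-20,-16,-3,-0.031,-0.032,0.054,-1,-21,-15,-3,-0.031,-0.032,0.054,-1,-22,-14,-3,-0.031,-0.032,0.054,-1,-23,-12,-2,-0.031,-0.032,0.054,-1,-24,-11,-2,-0.031,-0.032,0.054,-1]

```text
clock: 7.4
tcp_pos: [477.0, -48.3, 180.6]
ee_rot: [0.158, 0.607, 0.777, 0.048]
wrist_force: [0.2, -0.6, -5.6]
opening: 45.8
```

```bash
python3 -c "
from tgt import *
goal(onc(75,-37,140),slope(crad()))
plan(onc(75,-37,140),slope(crad()),4)"
```

```text
clock 7.4 tcp [477.  -48.3 180.6] F [ 0.2 -0.6 -5.6] open 45.8
shift tool [-94.4 -27.3  -1.4] rotvec tool [-0.139 -0.131  0.211] q [ 0.35  0.09 -0.51  2.26  0.41  0.55 -0.23]
[-24.  -7.  -0.] [-24.  -6.   0.] [-24.  -4.   1.] [-24.  -3.   1.] 
rv [-0.035 -0.033  0.053]
```

>>> jog_arm:
  increments: [-22,-5,0,-0.033,-0.031,0.05,-1,-22,-5,0,-0.033,-0.031,0.05,-1,-20,-4,0,-0.033,-0.031,0.05,-1,-10,-2,0,-0.02,-0.02,0.03,-1,0,0,0,0,0,0,-1,0,0,0,0,0,0,-1,0,0,0,0,0,0,-1,0,0,0,0,0,0,-1]

```text
clock: 8.2
tcp_pos: [459.5, -127.3, 180.0]
ee_rot: [0.226, 0.67, 0.704, 0.066]
wrist_force: [-0.1, -0.1, -6.0]
opening: 45.9
```

```bash
python3 -c "
from tgt import *
goal(onc(75,-37,80),slope(crad()))"
```

```text
clock 8.2 tcp [ 459.5 -127.3  180. ] F [-0.1 -0.1 -6. ] open 45.9
shift tool [-21.8  16.4  57.5] rotvec tool [-0.041 -0.017  0.025] q [ 0.4   0.03 -0.42  2.37  0.65  0.38 -0.53]
```

>>> jog_arm:
  increments: [-10,8,10,-0.02,-0.008,0.012,-1,-10,8,10,-0.02,-0.008,0.012,-1,0,0,12,0,0,0,-1,0,0,12,0,0,0,-1,0,0,0,0,0,0,-1,0,0,0,0,0,0,-1,0,0,0,0,0,0,-1,0,0,0,0,0,0,-1]

```text
clock: 9.0
tcp_pos: [497.7, -151.6, 153.1]
ee_rot: [0.244, 0.672, 0.694, 0.081]
wrist_force: [1.1, -0.3, -6.2]
opening: 45.4
```

```bash
python3 -c "
from tgt import *
goal(onc(75,-38,60),slope(crad()))
p,d=manip.camera('side');cv2.imwrite('pics/s3.png',cv2.resize(p[150:300,230:430,::-1],(800,600),interpolation=cv2.INTER_CUBIC))
p,d=manip.camera('top');cv2.imwrite('pics/t3.png',cv2.resize(p[160:260,320:440,::-1],(720,600),interpolation=cv2.INTER_CUBIC))"
```

```text
clock 9.0 tcp [ 497.7 -151.6  153.1] F [ 1.1 -0.3 -6.2] open 45.4
shift tool [-5.4 -6.2 32.7] rotvec tool [ 0.004 -0.006  0.006] q [ 0.37  0.15 -0.34  2.36  1.01  0.29 -0.86]
```

View pics/s3.png

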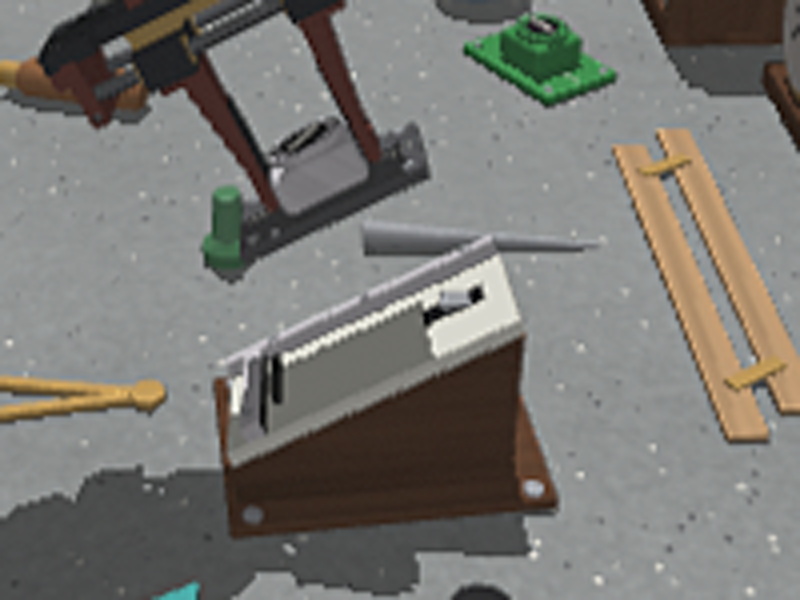

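Side crop: the compass hangs parallel to the slope, with plate ends at about (215,270) and (428,175). I'll check the camera against the arm by projecting the arm's idea of the compass and the cradle into both pictures.

```bash
python3 - <<'E'
from tgt import *
s=manip.read_state(); R0=rot(s["ee_rot"])
t=s["tcp_pos"]
# tool coords: x=width, y=long, z toward plate; underside at +12
C=np.array([[sx*35,sy*50,z] for z in(12,4) for sx in(1,-1) for sy in(1,-1)])
W=t+R0.apply(C)
K=np.array([[140,-83,0],[-19,-83,0],[140,0,9],[-19,0,9],[140,8,9],[-19,8,9],[101.6,-35,0],[101.6,-27,6],[101.6,-43,6]])
Q=np.array([onc(*k) for k in K])
for n,f,o in(("side",4,(230,150)),("top",6,(320,160))):
    im=cv2.imread("pics/%s3.png"%n[0])
    for P,col in((W,(0,0,255)),(Q,(0,255,0))):
        for u in proj(n,P):
            q=((u-o+.5)*f-.5); cv2.circle(im,(int(round(q[0])),int(round(q[1]))),3,col,1)
    cv2.imwrite("pics/%s3b.png"%n[0],im)
a=cv2.imread("pics/s3b.png"); b=cv2.imread("pics/t3b.png")
cv2.imwrite("pics/st3.png",np.hstack([a[60:560,190:590],cv2.resize(b,(600,500))[:,100:500]]))
E
```

```text
(no output)
```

View pics/st3.png

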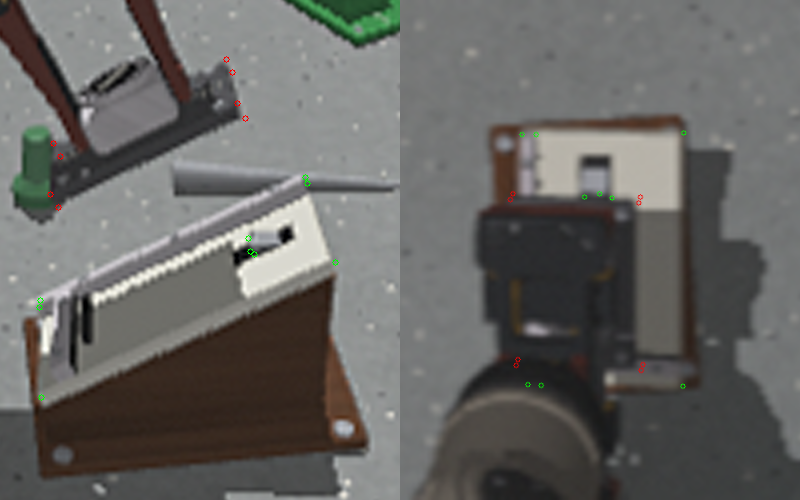

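The compass plate shows about 1 px (2–3 mm) left of the arm's prediction in the side view. The cradle fit agrees to about 2–3 mm. That's enough to go in with margins, so I'll lay it down by feel.

>>> jog_arm:
  increments: [-5,-11,10,0.004,-0.006,0.006,-1,0,0,0,0,0,0,-1,0,0,0,0,0,0,-1,0,0,12,0,0,0,-1,0,0,0,0,0,0,-1,0,0,12,0,0,0,-1,0,0,0,0,0,0,-1,0,0,0,0,0,0,-1]

```text
clock: 9.9
tcp_pos: [506.2, -163.4, 124.5]
ee_rot: [0.247, 0.674, 0.692, 0.081]
wrist_force: [-0.3, 0.2, -6.2]
opening: 46.0
```

```bash
cat >> tgt.py <<'E'
def rep():
    s=manip.read_state(); p=crad(); M=CR(p[3])
    print("t %.1f"%s["clock"],"tcp in cradle",M.inv().apply(s["tcp_pos"]-p[:3]).round(1),"F cradle",M.inv().apply(s["wrist_force"]).round(1),"rv to go",(rot(s["ee_rot"]).inv()*slope(p)).as_rotvec().round(3),"open %.1f"%s["opening"],"q",s["qpos"].round(2))
E
python3 -c "
from tgt import *
rep()"
```

```text
t 9.9 tcp in cradle [ 75.2 -37.3  61.5] F cradle [-3.   1.6 -5.2] rv to go [ 0.008 -0.     0.001] open 46.0 q [ 0.32  0.22 -0.27  2.37  1.32  0.25 -1.15]
```

>>> jog_arm:
  increments: [-1,-3,8,0.006,0,0,-1,0,0,0,0,0,0,-1,0,-2,8,0,0,0,-1,0,0,0,0,0,0,-1,0,0,8,0,0,0,-1,0,0,0,0,0,0,-1,0,0,6,0,0,0,-1,0,0,0,0,0,0,-1]

```text
clock: 10.7
tcp_pos: [516.6, -170.0, 102.1]
ee_rot: [0.247, 0.673, 0.692, 0.081]
wrist_force: [-1.3, -0.4, -5.2]
opening: 45.8
```

```bash
python3 -c "
from tgt import *
rep()"
```

```text
t 10.7 tcp in cradle [ 74.2 -38.2  36. ] F cradle [-3.5  0.7 -4.1] rv to go [ 0.009 -0.001  0.002] open 45.8 q [ 0.32  0.29 -0.25  2.36  1.56  0.25 -1.37]
```

>>> jog_arm:
  increments: [0,-4,6,0.006,0,0,-1,0,0,0,0,0,0,-1,0,-1,5,0,0,0,-1,0,0,0,0,0,0,-1,0,0,4,0,0,0,-1,0,0,0,0,0,0,-1,0,0,0,0,0,0,-1,0,0,0,0,0,0,-1]

```text
clock: 11.5
tcp_pos: [519.7, -172.8, 90.6]
ee_rot: [0.247, 0.673, 0.693, 0.08]
wrist_force: [0.1, 0.3, -6.0]
opening: 45.9
```

```bash
python3 -c "
from tgt import *
rep()"
```

```text
t 11.5 tcp in cradle [ 71.7 -38.2  24. ] F cradle [-2.6  1.7 -5.2] rv to go [ 0.007 -0.001  0.003] open 45.9 q [ 0.33  0.32 -0.27  2.35  1.66  0.26 -1.47]
```

>>> jog_arm:
  increments: [0,-1,3,0.006,0,0,-1,0,0,0,0,0,0,-1,0,-1,3,0,0,0,-1,0,0,0,0,0,0,-1,0,0,2,0,0,0,-1,0,0,0,0,0,0,-1,0,0,0,0,0,0,-1,0,0,0,0,0,0,-1]

```text
clock: 12.3
tcp_pos: [521.8, -174.8, 82.2]
ee_rot: [0.244, 0.674, 0.693, 0.078]
wrist_force: [-0.8, 1.3, -5.9]
opening: 45.9
```

```bash
python3 -c "
from tgt import *
rep()
p,d=manip.camera('side');cv2.imwrite('pics/s4.png',cv2.resize(p[190:290,270:390,::-1],(720,600),interpolation=cv2.INTER_CUBIC))"
```

```text
t 12.3 tcp in cradle [ 69.8 -38.1  15.3] F cradle [-3.2  2.6 -4.5] rv to go [ 0.    -0.001  0.003] open 45.9 q [ 0.34  0.34 -0.27  2.35  1.7   0.27 -1.5 ]
```

View pics/s4.png

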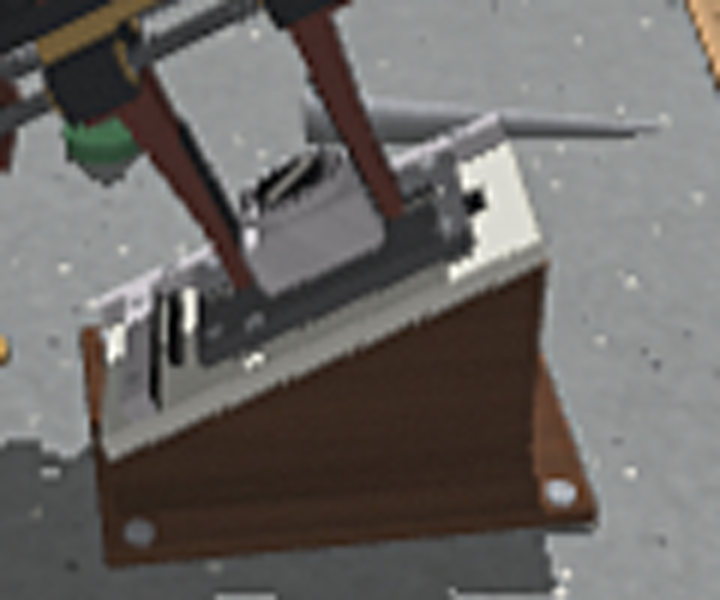

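It shows the compass just above the sheet. The plate's lower edge at (200,360) is about 7 mm above the bar (180,330), and the plate runs parallel to the fence. I'll go down in small steps.

>>> jog_arm:
  increments: [0,0,1.5,0,0,0,-1,0,0,0,0,0,0,-1,0,0,1,0,0,0,-1,0,0,0,0,0,0,-1,0,0,0,0,0,0,-1,0,0,0,0,0,0,-1,0,0,0,0,0,0,-1,0,0,0,0,0,0,-1]

```text
clock: 13.15
tcp_pos: [522.6, -175.2, 81.0]
ee_rot: [0.245, 0.674, 0.693, 0.078]
wrist_force: [-1.9, 1.0, -2.0]
opening: 45.7
```

```bash
python3 -c "
from tgt import *
rep()"
```

```text
t 13.2 tcp in cradle [ 69.9 -38.2  13.9] F cradle [-2.6  1.4 -0.7] rv to go [0.002 0.    0.004] open 45.7 q [ 0.35  0.35 -0.28  2.35  1.72  0.27 -1.52]
```

>>> jog_arm:
  increments: [0,-1.5,0,0,0,0,-1,0,0,0,0,0,0,-1,0,-1.5,0,0,0,0,-1,0,0,0,0,0,0,-1,0,0,0,0,0,0,-1,0,0,0,0,0,0,-1,0,0,0,0,0,0,-1,0,0,0,0,0,0,-1]

```text
clock: 13.95
tcp_pos: [520.2, -175.3, 79.8]
ee_rot: [0.246, 0.673, 0.693, 0.079]
wrist_force: [-1.6, 0.4, -2.8]
opening: 45.7
```

```bash
python3 -c "
from tgt import *
rep()"
```

```text
t 13.9 tcp in cradle [ 67.2 -38.   13.9] F cradle [-2.6  1.  -1.7] rv to go [ 0.003 -0.     0.004] open 45.7 q [ 0.36  0.35 -0.29  2.35  1.74  0.27 -1.54]
```

>>> jog_arm:
  increments: [0,-1.5,0,0,0,0,-1,0,0,0,0,0,0,-1,0,0,0,0,0,0,-1,0,0,0,0,0,0,-1,0,0,0,0,0,0,-1,0,0,0,0,0,0,-1,0,0,0,0,0,0,-1,0,0,0,0,0,0,-1]

```text
clock: 14.75
tcp_pos: [518.8, -175.4, 79.2]
ee_rot: [0.246, 0.673, 0.693, 0.079]
wrist_force: [-1.2, 0.6, -3.2]
opening: 45.7
```

```bash
python3 -c "
from tgt import *
rep()"
```

```text
t 14.8 tcp in cradle [ 65.7 -38.   14. ] F cradle [-2.4  1.3 -2.1] rv to go [ 0.003 -0.     0.004] open 45.7 q [ 0.36  0.35 -0.29  2.36  1.75  0.27 -1.55]
```

>>> jog_arm:
  increments: [0,0,0.6,0,0,0,-1,0,0,0,0,0,0,-1,0,0,0,0,0,0,0.6,0,0,0,0,0,0,0.6,0,0,0,0,0,0,0.6,0,0,0,0,0,0,0.6,0,0,0,0,0,0,0.6,0,0,0,0,0,0,0.6]

```text
clock: 15.55
tcp_pos: [522.3, -176.7, 81.7]
ee_rot: [0.249, 0.673, 0.692, 0.08]
wrist_force: [0.7, 0.3, -0.5]
opening: 70.2
```

```bash
python3 -c "
from tgt import *
rep()
p,d=manip.camera('side');cv2.imwrite('pics/s5.png',cv2.resize(p[190:290,270:390,::-1],(720,600),interpolation=cv2.INTER_CUBIC))"
```

```text
t 15.6 tcp in cradle [ 69.8 -39.8  14.4] F cradle [ 0.4  0.4 -0.7] rv to go [0.009 0.004 0.003] open 70.2 q [ 0.36  0.35 -0.29  2.35  1.76  0.28 -1.55]
```

View pics/s5.png

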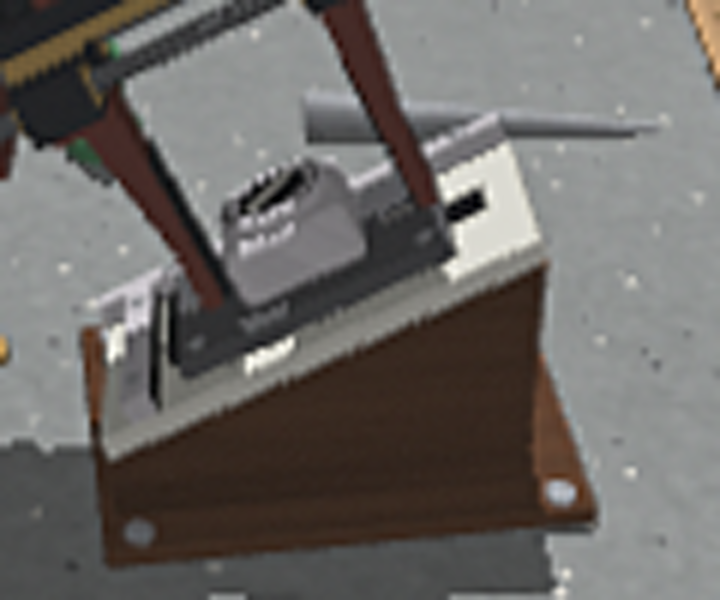

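The picture shows the compass let go and slid down. Its lower edge lies against the bar at (180,375), its long edge is at the fence, and the fingers are clear. I'll lift off a little and let it rest untouched.

>>> jog_arm:
  increments: [0,0,-10,-0.005,0,0,0.6,0,0,-10,0,0,0,0.6,0,0,-10,0,0,0,0.6,0,0,0,0,0,0,0.6,0,0,0,0,0,0,0.6,0,0,0,0,0,0,0.6,0,0,0,0,0,0,0.6,0,0,0,0,0,0,0.6]

```text
clock: 16.4
tcp_pos: [508.5, -170.1, 107.2]
ee_rot: [0.25, 0.672, 0.692, 0.081]
wrist_force: [-0.4, 0.8, -0.3]
opening: 70.1
```

```bash
python3 -c "
from tgt import *
rep()
p,d=manip.camera('side');cv2.imwrite('pics/s6.png',cv2.resize(p[200:275,280:380,::-1],(800,600),interpolation=cv2.INTER_CUBIC))
K=[(62.1+sx*50,-35+sy*35,8) for sx in(1,-1) for sy in (-1,)]+[(112.1,-70,0),(12.1,-70,0)]
print(((proj('side',np.array([onc(*k) for k in K]))-[280,200]+.5)*8).round(0))"
```

```text
t 16.4 tcp in cradle [ 69.2 -39.8  44. ] F cradle [-0.4  0.8  0.1] rv to go [0.013 0.004 0.003] open 70.1 q [ 0.32  0.27 -0.26  2.37  1.56  0.25 -1.38]
[[527. 244.]
 [162. 412.]
 [540. 271.]
 [176. 438.]]
```

View pics/s6.png

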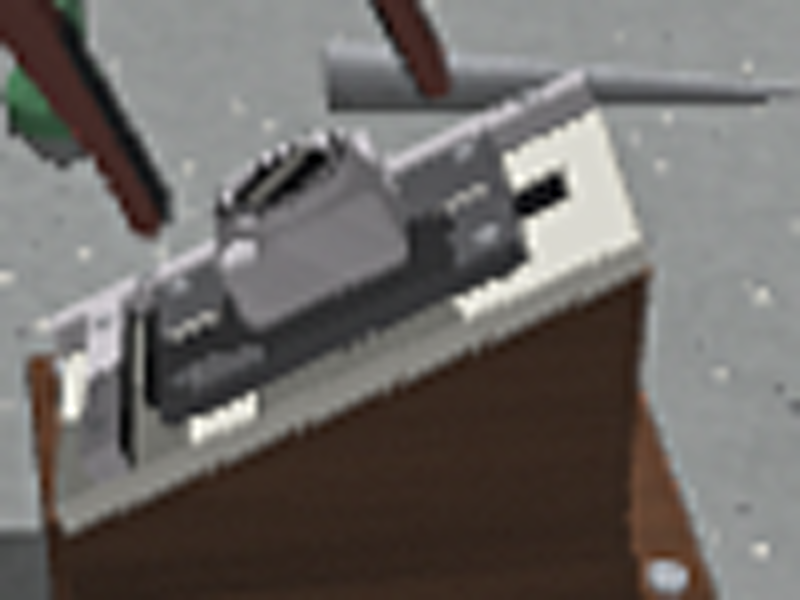

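The compass lies in the corner with the catch sunk under it, plate lower edge at (160,400) against the bar. Next I come back down straddling the housing with a slightly narrower opening, so the upper finger can push the housing face down-slope.

>>> jog_arm:
  increments: [4.5,-4,0,0.012,0.004,0.003,0.3,0,0,0,0,0,0,0.3,0,-3,0,0,0,0,0.3,0,0,0,0,0,0,0.3,0,0,0,0,0,0,0.3,0,0,0,0,0,0,0.3,0,0,0,0,0,0,0.3,0,0,0,0,0,0,0.3]

```text
clock: 17.25
tcp_pos: [502.2, -167.1, 102.4]
ee_rot: [0.245, 0.675, 0.691, 0.079]
wrist_force: [0.3, 0.5, 0.2]
opening: 57.2
```

```bash
python3 -c "
from tgt import *
rep()"
```

```text
t 17.2 tcp in cradle [ 61.6 -35.9  43.3] F cradle [0.4 0.5 0.2] rv to go [ 0.001  0.    -0.001] open 57.2 q [ 0.32  0.27 -0.26  2.38  1.55  0.25 -1.37]
```

>>> jog_arm:
  increments: [0.5,0,6,0,0,0,0.3,0,0,0,0,0,0,0.3,0,0,6,0,0,0,0.3,0,0,0,0,0,0,0.3,0,0,6,0,0,0,0.3,0,0,0,0,0,0,0.3,0,0,5,0,0,0,0.3,0,0,0,0,0,0,0.3]

```text
clock: 18.05
tcp_pos: [512.5, -171.6, 83.4]
ee_rot: [0.245, 0.675, 0.692, 0.079]
wrist_force: [-1.3, -0.7, -0.4]
opening: 57.3
```

```bash
python3 -c "
from tgt import *
rep()"
```

```text
t 18.1 tcp in cradle [ 62.2 -35.6  21.3] F cradle [-1.4 -0.6  0.1] rv to go [ 0.001  0.    -0.   ] open 57.3 q [ 0.35  0.33 -0.28  2.37  1.72  0.27 -1.54]
```

>>> jog_arm:
  increments: [0,0,3,0,0,0,0.3,0,0,0,0,0,0,0.3,0,-2,0,0,0,0,0.3,0,0,0,0,0,0,0.3,0,-2,0,0,0,0,0.3,0,0,0,0,0,0,0.3,0,0,0,0,0,0,0.3,0,0,0,0,0,0,0.3]

```text
clock: 18.85
tcp_pos: [509.6, -172.6, 79.7]
ee_rot: [0.245, 0.675, 0.692, 0.079]
wrist_force: [-0.1, 0.4, 0.3]
opening: 56.6
```

```bash
python3 -c "
from tgt import *
rep()"
```

```text
t 18.9 tcp in cradle [ 57.9 -35.7  19.2] F cradle [0.  0.3 0.4] rv to go [0.002 0.001 0.   ] open 56.6 q [ 0.36  0.34 -0.3   2.37  1.77  0.28 -1.58]
```

>>> jog_arm:
  increments: [0,-1,0,0,0,0,0.3,0,-1,0,0,0,0,0.3,0,-1,0,0,0,0,0.3,0,0,0,0,0,0,0.3,0,0,0,0,0,0,0.3,0,0,0,0,0,0,0.3,0,0,0,0,0,0,0.3,0,0,0,0,0,0,0.3]

```text
clock: 19.65
tcp_pos: [507.9, -172.9, 79.0]
ee_rot: [0.246, 0.674, 0.692, 0.079]
wrist_force: [0.3, -0.8, -0.4]
opening: 57.0
```

```bash
python3 -c "
from tgt import *
rep()"
```

```text
t 19.6 tcp in cradle [ 56.  -35.9  19.2] F cradle [-0.  -0.7 -0.6] rv to go [0.004 0.001 0.   ] open 57.0 q [ 0.37  0.34 -0.31  2.38  1.79  0.28 -1.6 ]
```

>>> jog_arm:
  increments: [0,-1,0,0,0,0,0.3,0,-1,0,0,0,0,0.3,0,-1,0,0,0,0,0.3,0,-1,0,0,0,0,0.3,0,-1,0,0,0,0,0.3,0,-1,0,0,0,0,0.3,0,-1,0,0,0,0,0.3,0,-1,0,0,0,0,0.3]

```text
clock: 20.45
tcp_pos: [506.9, -173.2, 79.1]
ee_rot: [0.25, 0.673, 0.691, 0.082]
wrist_force: [4.9, -0.1, 1.6]
opening: 57.1
```

```bash
python3 -c "
from tgt import *
rep()"
```

```text
t 20.4 tcp in cradle [ 55.2 -36.2  19.6] F cradle [ 5.1 -0.4 -0.8] rv to go [0.014 0.002 0.001] open 57.1 q [ 0.4   0.34 -0.33  2.39  1.85  0.29 -1.65]
```

Force of 5 N just meets the bar's preload, at about 5 N per mm of command. I'll push with slightly larger increments, which keeps the force bounded near 8 N.

>>> jog_arm:
  increments: [0,-1.5,0,0.005,0,0,0.3,0,-1.5,0,0.005,0,0,0.3,0,-1.5,0,0.005,0,0,0.3,0,-1.5,0,0.005,0,0,0.3,0,-1.5,0,0.005,0,0,0.3,0,-1.5,0,0.005,0,0,0.3,0,-1.5,0,0.005,0,0,0.3,0,-1.5,0,0.005,0,0,0.3]

```text
clock: 21.25
tcp_pos: [502.8, -173.5, 77.6]
ee_rot: [0.24, 0.676, 0.693, 0.072]
wrist_force: [5.9, -0.1, 1.6]
opening: 57.1
```

```bash
python3 -c "
from tgt import *
rep()"
```

```text
t 21.2 tcp in cradle [ 50.8 -36.3  20.2] F cradle [ 5.9 -0.3 -1.3] rv to go [-0.015  0.002  0.003] open 57.1 q [ 0.35  0.33 -0.28  2.38  1.71  0.27 -1.52]
```

>>> jog_arm:
  increments: [0,-1.5,0.3,0,0,0,0.3,0,-1.5,0.3,0,0,0,0.3,0,-1.5,0.2,0.001,0,0,0.3,0,-1.5,0,0.002,0,0,0.3,0,-1.5,0,0.002,0,0,0.3,0,-1.5,0,0.002,0,0,0.3,0,-1.5,0,0.002,0,0,0.3,0,-1.5,0,0.002,0,0,0.3]

```text
clock: 22.05
tcp_pos: [500.9, -173.6, 76.8]
ee_rot: [0.241, 0.675, 0.693, 0.073]
wrist_force: [4.9, 0.3, 2.4]
opening: 57.2
```

```bash
python3 -c "
from tgt import *
rep()"
```

```text
t 22.1 tcp in cradle [ 48.8 -36.3  20.2] F cradle [ 5.4 -0.1 -0.1] rv to go [-0.012  0.002  0.004] open 57.2 q [ 0.36  0.33 -0.29  2.38  1.75  0.28 -1.55]
```

>>> jog_arm:
  increments: [0,-2,0,0.001,0,0,0.3,0,-2,0,0.001,0,0,0.3,0,-2,0,0.001,0,0,0.3,0,-2,0,0.001,0,0,0.3,0,-1.5,0,0.001,0,0,0.3,0,-1.5,0,0.001,0,0,0.3,0,-1.5,0,0.001,0,0,0.3,0,-1.5,0,0.001,0,0,0.3]

```text
clock: 22.85
tcp_pos: [498.5, -173.7, 76.3]
ee_rot: [0.244, 0.673, 0.694, 0.075]
wrist_force: [6.2, -0.8, 1.0]
opening: 57.2
```

```bash
python3 -c "
from tgt import *
rep()"
```

```text
t 22.9 tcp in cradle [ 46.3 -36.3  20.9] F cradle [ 5.9 -0.8 -2. ] rv to go [-0.004  0.003  0.006] open 57.2 q [ 0.38  0.34 -0.32  2.39  1.8   0.29 -1.6 ]
```

>>> jog_arm:
  increments: [0,-1.5,0.5,0,0,0,0.3,0,-1.5,0.5,0,0,0,0.3,0,-1.5,0.3,0.002,0,0,0.3,0,-1.5,0.3,0.002,0,0,0.3,0,-1.5,0.2,0.002,0,0,0.3,0,-1.5,0.2,0.002,0,0,0.3,0,-1.5,0.2,0.002,0,0,0.3,0,-1.5,0.2,0.002,0,0,0.3]

```text
clock: 23.65
tcp_pos: [499.5, -174.1, 75.0]
ee_rot: [0.247, 0.672, 0.694, 0.077]
wrist_force: [3.9, 1.6, 6.8]
opening: 57.0
```

```bash
python3 -c "
from tgt import *
rep()"
```

```text
t 23.6 tcp in cradle [ 46.7 -36.4  19.2] F cradle [6.6 0.1 4.5] rv to go [0.002 0.004 0.008] open 57.0 q [ 0.4   0.34 -0.33  2.4   1.84  0.3  -1.64]
```

>>> jog_arm:
  increments: [0,-2,0,0,0,0,0.3,0,-2,0,0,0,0,0.3,0,-2,0,0.002,0,0,0.3,0,-2,0,0.002,0,0,0.3,0,-2,0,0.002,0,0,0.3,0,-2,0,0.002,0,0,0.3,0,-2,0,0.002,0,0,0.3,0,-2,0,0.002,0,0,0.3]

```text
clock: 24.45
tcp_pos: [498.9, -174.0, 75.6]
ee_rot: [0.251, 0.67, 0.695, 0.079]
wrist_force: [7.2, 0.3, 1.9]
opening: 57.6
```

```bash
python3 -c "
from tgt import *
rep()"
```

```text
t 24.4 tcp in cradle [ 46.4 -36.5  20. ] F cradle [ 7.3  0.  -1.5] rv to go [0.012 0.005 0.012] open 57.6 q [ 0.42  0.34 -0.36  2.4   1.89  0.31 -1.68]
```

>>> jog_arm:
  increments: [0,-2.5,0.1,0.005,0.001,0.002,0.3,0,-2.5,0.1,0.005,0.001,0.002,0.3,0,-2.5,0.1,0.005,0.001,0.002,0.3,0,-2.5,0.1,0.005,0.001,0.002,0.3,0,-2.5,0.1,0.005,0.001,0.002,0.3,0,-2.5,0.1,0.005,0.001,0.002,0.3,0,-2.5,0.1,0.005,0.001,0.002,0.3,0,-2.5,0.1,0.005,0.001,0.002,0.3]

```text
clock: 25.25
tcp_pos: [498.9, -173.7, 75.7]
ee_rot: [0.244, 0.675, 0.692, 0.079]
wrist_force: [8.2, 0.8, 2.2]
opening: 57.2
```

```bash
python3 -c "
from tgt import *
rep()
p,d=manip.camera('side');cv2.imwrite('pics/s7.png',cv2.resize(p[200:275,280:380,::-1],(800,600),interpolation=cv2.INTER_CUBIC))"
```

```text
t 25.2 tcp in cradle [ 46.4 -36.2  20.1] F cradle [ 8.3  0.5 -1.6] rv to go [-0.    -0.002  0.001] open 57.2 q [ 0.4   0.34 -0.33  2.39  1.82  0.29 -1.62]
```

View pics/s7.png

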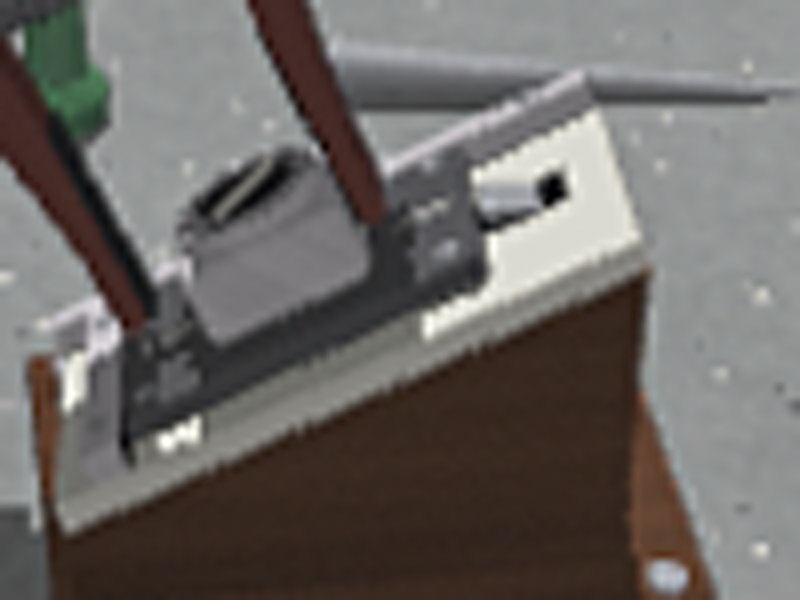

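The catch stands up bright at (480–540,200) behind the plate's upper edge, and the compass is on the firm stop. I back off gently and lift clear.

>>> jog_arm:
  increments: [0,2.5,0,0,0,0,0.3,0,0,0,0,0,0,0.3,0,2,0,0,0,0,0.3,0,0,0,0,0,0,0.3,0,0,0,0,0,0,0.3,0,0,0,0,0,0,0.3,0,0,0,0,0,0,0.3,0,0,0,0,0,0,0.3]

```text
clock: 26.1
tcp_pos: [500.6, -173.4, 76.3]
ee_rot: [0.242, 0.675, 0.692, 0.078]
wrist_force: [2.4, -0.1, 1.6]
opening: 57.3
```

```bash
python3 -c "
from tgt import *
rep()"
```

```text
t 26.1 tcp in cradle [ 48.3 -35.9  20. ] F cradle [ 2.9 -0.4  0.3] rv to go [-0.004 -0.003  0.   ] open 57.3 q [ 0.39  0.34 -0.32  2.39  1.79  0.28 -1.59]
```

>>> jog_arm:
  increments: [0,2,0,0,0,0,0.3,0,0,0,0,0,0,0.3,0,2,0,0,0,0,0.3,0,0,0,0,0,0,0.3,0,0,0,0,0,0,0.3,0,0,0,0,0,0,0.3,0,0,0,0,0,0,0.3,0,0,0,0,0,0,0.3]

```text
clock: 26.9
tcp_pos: [500.8, -173.2, 76.1]
ee_rot: [0.24, 0.676, 0.692, 0.076]
wrist_force: [-0.2, 0.3, 0.5]
opening: 57.3
```

```bash
python3 -c "
from tgt import *
rep()"
```

```text
t 26.9 tcp in cradle [ 48.3 -35.8  19.8] F cradle [0.1 0.1 0.5] rv to go [-0.01  -0.004 -0.001] open 57.3 q [ 0.38  0.34 -0.31  2.38  1.76  0.28 -1.57]
```

>>> jog_arm:
  increments: [0,2.5,0,0,0,0,0.3,0,2,0,0,0,0,0.3,0,0,0,0,0,0,0.3,0,0,0,0,0,0,0.3,0,0,0,0,0,0,0.3,0,0,0,0,0,0,0.3,0,0,0,0,0,0,0.3,0,0,0,0,0,0,0.3]

```text
clock: 27.7
tcp_pos: [504.5, -172.9, 77.7]
ee_rot: [0.239, 0.676, 0.692, 0.076]
wrist_force: [0.8, 0.1, -0.7]
opening: 57.0
```

```bash
python3 -c "
from tgt import *
rep()"
```

```text
t 27.7 tcp in cradle [ 52.4 -35.7  19.6] F cradle [ 0.4  0.3 -1. ] rv to go [-0.011 -0.004 -0.001] open 57.0 q [ 0.36  0.34 -0.3   2.38  1.73  0.27 -1.53]
```

>>> jog_arm:
  increments: [0,0,-8,0,0,0,0.3,0,0,-10,0,0,0,0.3,0,0,-12,0,0,0,0.3,0,0,-12,0,0,0,0.3,0,0,-12,0,0,0,0.3,0,0,-12,0,0,0,0.3,0,0,0,0,0,0,0.3,0,0,0,0,0,0,0.3]

```text
clock: 28.5
tcp_pos: [474.2, -158.0, 136.7]
ee_rot: [0.239, 0.677, 0.692, 0.075]
wrist_force: [-0.6, -0.4, -0.6]
opening: 57.0
```

```bash
python3 -c "
from tgt import *
rep()
p,d=manip.camera('side');a=cv2.resize(p[200:275,280:380,::-1],(800,600),interpolation=cv2.INTER_CUBIC)
cv2.imwrite('pics/s8.png',a)"
```

```text
t 28.5 tcp in cradle [ 52.3 -35.9  87.6] F cradle [-0.8 -0.3 -0.4] rv to go [-0.012 -0.004 -0.001] open 57.0 q [ 0.35  0.15 -0.3   2.41  1.11  0.26 -0.95]
```

View pics/s8.png

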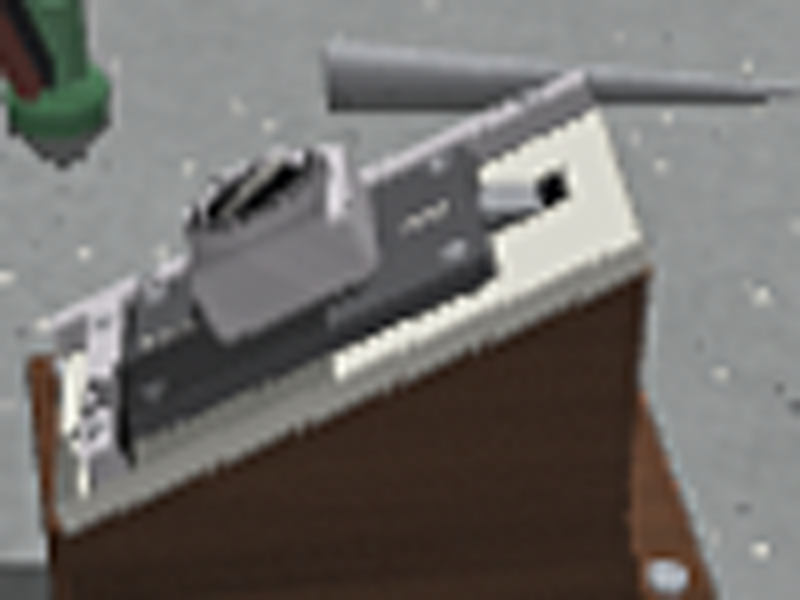

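The compass is held in the corner. The catch stands up at (485–540,195), right behind the plate's upper edge, the long edge is along the fence, and the robot is clear. I'm handing it in.

```bash
python3 -c "
from plant import manip
print(manip.close_job(), manip.read_state()['clock'])"
```

```text
the job is handed in; nothing more can be done
the job is handed in; nothing more can be done
```

The compass is put away in the teak dock, held by the raised catch, and I handed the job in at about 28.5 s. The hand-in gave no verdict.

- **Laying down:** I gripped the compass by its housing, lowered it onto the slope until the sheet took most of its weight, and let go a few mm above the bar. It slid down against the fence and bar by itself. A picture with the fingers lifted clear showed it resting there, with the catch pressed in under it.
- **Pressing home:** I pushed the housing down the slope with the upper finger until it met the firm stop, with about 8 N at the wrist. A picture then showed the catch up behind the plate's upper edge.
- **Last check:** After backing off and lifting, the last picture shows the compass still held. Its upper edge is against the catch, its long edge is along the fence, and the robot is clear with no force on the wrist beyond noise (under 1 N).

- **Disagreements:** The cameras and the arm differed by about 2–3 mm at the dock, so I found the sheet and the stop by feel. The arm moved about 4 mm up-slope as the fingers opened, and I saw no harm from it. While backing off, one 4 mm retreat did not move the arm, so I repeated it.
- **Not checked:** I did not measure the final distances to the fence and bar to the millimetre. I also took no final picture of the whole table to confirm the other things stayed put; I felt no unexpected contact.

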